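# Charge the sieve shaker and hold its run paddle

### The arm

A 6-joint arm with a two-finger parallel gripper is mounted at the origin on a cart in front of the work surface, level with it; the furniture and walls round the work are solid. World frame = base frame: x ahead of the robot, y to its left, z up, the work surface at z = 0. Lengths are in mm, angles in rad, forces in N, time in s.
With the tool pointing down it reaches from about 250 to 725 mm from the base axis. Payload 4 kg.
Tool frame: the origin (TCP) lies midway between the tips of the shut fingers; the grasp point (between the pads) lies 19 mm behind it (r.grasp_offset is the distance from the TCP to the grasp point, in mm); z points along the fingers, y is the line along which they close (so a half turn about z gives the same grasp; the last joint's range is limited). The gripper opens to 85 mm and grips with 20 to 120 N. Pads are 22 mm wide; open, the fingers measure 114 mm over their backs; the gripper's body (76 mm by 85 mm) begins 54 mm behind the grasp point. The pads swing forward as they close: fully open they stand 13 mm farther back than shut.
Start: joints at [-1.265, 0.241, 0.005, 1.335, 0, 1.571], TCP at [150.526, -476.803, 194.206] pointing down, gripper open.
Joint ranges: [-2.72, 2.72], [-1.05, 1.87], [-1.09, 1.28], [-1.99, 2.15], [-1.42, 1.44], [-3.14, 3.14]. Speed limits (rad/s): [2.79, 2.79, 3.14, 3.14, 3.14, 3.14].

### API

Orientations are given as a unit quaternion [w, x, y, z].
In Python, from rig import r gives the robot as it stands. The module is installed in compiled form; this text tells all that it offers.
- The arm moves only by the shell command python3 -m handwheel 'ROWS' [FORCE]. ROWS is JSON, a list of rows, each an object with "travel": the shift along the tool's x, y, z in m, a list of three; "rotation": the turn, a rotation vector about the tool's x, y, z in rad, a list of three; "grip": the opening, from 0 (shut) to 1 (fully open). In form: [{"travel": [x, y, z], "rotation": [ax, ay, az], "grip": grip}, ...]. A call has 1 to 10 rows; each row is the pose to reach, as a shift and turn from the pose commanded when the call began, along the tool's axes at that moment; what a row does not reach only later rows make up. A row lasts 1/10 s, in which the tool goes at most 50 mm and 8.59 degrees, less where a joint would pass 70% of its speed; a pose out of reach is approached as far as the arm can. A call with a gripper value outside its range is refused whole. The fingers move at their own pace and stop on an object; FORCE is the grip in N (left out, the last holds). Time passes only in rows, so rows that repeat a pose let the fingers close. It gives the time, the measured TCP pose, the force, the opening and the grip force at its end, in the units of the state.
- r.read_state(): the state, without advancing time (a new reading comes with each control period).
- r.grab_frame(name): name is "side" or "top"; returns the picture (384x512x3 uint8, red, green, blue); there is no depth.
- r.camera_params(name): a dict with "mtx" (3x3 intrinsics, pixels), "T" (4x4, takes a point from camera to world coordinates). Camera axes: x right, y down, z forward; pixel columns grow to the right and rows downward; lengths in mm; the calibration is good to about 2 mm. A picture is of the moment at which its call begins. camera_params takes no time and is no camera call.
- r.close_job(): hands the job in; it is judged then, once.
The state is a dict: "time": time; "joints": joint angles; "dq": joint speeds; "joint_torque": joint torques, N m; "position": TCP position; "eef_rot": TCP orientation; "ft_force": force on the tool from outside, world axes, zero at the start; "ft_torque": the same for the moment, N m; "opening": finger opening in mm; "finger_force": force on a finger pad.
Only numpy, scipy, OpenCV 4.12 (cv2) and the standard library are available. Lean on these libraries where they do the work, as an engineer would, in place of code of your own. Each camera call takes 0.05 s, during which the arm holds its last target. There are 200 camera calls.

### The job

Lift the black handle of the shaker's hinged tray so that all four rock chips slide into the round sieve, and bring the empty tray back down onto its rest. Then press the yellow spring paddle of the control box down until it is level, with its pointer in the green band and never down in the red, and finish while still holding it there with the fingers. Leave the jar, the beaker and the vial near them where they stand.

Things in the scene. Friction and masses are not known exactly. Their poses are not given: they have to be found in the camera images.
- shaker: Grey sieve shaker, fixed; origin on the worktop plane, z up. Housing: x -85 to 85, y -165 to 110 mm, 50 high. Round steel sieve at y = -85: 156 mm across, rim 115 high. Aluminium tray on the +y side: hinge line parallel to x at y = -30, z = 121 mm; floor 90 (x) by 116 (y) mm, top of floor at z = 122.5, walls 24 mm high on three sides, open toward the sieve.
- tip_tray (a joint): Tilt of the hinged tray, rad: 0 = level on its rest, growing as the handle end is lifted; stop at 1.1. Let go, it falls back under its own weight (about 1 N at the handle). The rocks start to slide at about 0.4 to 0.7 rad; at 1.0 all slide off.
- tray_handle (a point): Centre of the tray's handle: a black round bar, 10 mm thick, parallel to the shaker's x, 72 mm free between its side arms; on the shaker's +y side, 162 mm from the hinge line and (tray level) 7 mm above it. 40 mm free between bar and tray wall; the worktop is 128 mm below. The bar may turn between the fingers as it is lifted.
- sieve_floor (a point): Centre of the sieve's floor, 58 mm above the worktop; the inside is 150 mm across and 57 mm deep.
- run_control: Grey control box, fixed; origin on the worktop plane, z up. Paddle pivot: parallel to y at x = 55, z = 72 mm; the yellow pad at the -x end is 115 mm from the pivot. With the paddle level, the centre of the pad's top is at x = -60, y = 0, z = 78 mm. Beside the pad at y = 56 mm stands a thin scale plate, 98 mm high: green band at the level height, red further down.
- run_paddle (a joint): Angle of the spring paddle, rad: 0 = released (free end raised 0.30 rad), 0.30 = level, pointer in the middle of the green band, 0.55 = bottom stop. A spring drives it back up; the pad needs about 3.5 N to start and 7.5 N at level, 11 N at the bottom.
- paddle_pad (a point): Centre of the upper face of the yellow pad (44 by 44 mm, 12 mm thick), moving with the paddle; about 112 mm above the worktop when released.
- rock_0_center (a point): Centre of the reddish rock chip, a chunky piece about 26 mm across and 16 mm high, 20 g, loose on the tray.
- rock_1_center (a point): Centre of the grey rock chip, a chunky piece about 26 mm across and 18 mm high, 20 g, loose on the tray.
- rock_2_center (a point): Centre of the brick-red rock chip, a chunky piece about 26 mm across and 15 mm high, 20 g, loose on the tray.
- rock_3_center (a point): Centre of the pale rock chip, a chunky piece about 26 mm across and 17 mm high, 20 g, loose on the tray.
- jar_center (a point): Centre of the loose specimen jar with green lid, 63 mm across and 67 mm high; a bystander.
- beaker_center (a point): Centre of the loose empty plastic beaker, 75 mm across and 88 mm high; a bystander.
- vial_center (a point): Centre of the loose sample vial with red cap, 25 mm across and 54 mm high; a bystander.

How it is judged (in metres and radians):
On the way, in this order (a step that is already met when the one before it is completed fails the run):
1. the tray is tipped by its handle end, more than 0.25 rad (value of joint tip_tray above 0.25 rad), for 0.1 s.
2. all four rock chips lie inside the sieve (horizontal distance between each of rock_0_center, rock_1_center, rock_2_center, rock_3_center and sieve_floor below 0.076 m and z of rock_0_center in the frame of sieve_floor between 0 and 0.05 m and z of rock_1_center in the frame of sieve_floor between 0 and 0.05 m and z of rock_2_center in the frame of sieve_floor between 0 and 0.05 m and z of rock_3_center in the frame of sieve_floor between 0 and 0.05 m), for 0.1 s.
3. the empty tray is back down on its rest, the rocks still in the sieve (all of step 2 and value of joint tip_tray below 0.1 rad), for 0.2 s.
4. the paddle is held in the green band by the fingers or arm (value of joint run_paddle between 0.215 and 0.385 rad and contact force between any of the fingers, the arm and run_paddle above 2 N), for 0.5 s.
At the end, for the whole second after the job is handed in: All four rock chips are in the sieve (centre within 76 mm of its axis and under 50 mm above its floor), the tray is down (below 0.1 rad), and the fingers (or arm) press the paddle (over 2 N) and keep it within 0.085 rad of level (0.215 to 0.385 rad) (all of step 3 and all of step 4); the arm keeps its last pose, push and grip.
It fails at once if the paddle is pushed down into the red (beyond 0.45 rad) (value of joint run_paddle above 0.45 rad).
It fails at once if the jar, the beaker or the vial is moved by more than 20 mm (distance of any of jar_center, beaker_center, vial_center from where it was at the start of the episode above 0.02 m).
It also fails if it takes over 58 s, if anything falls off the work surface, if the arm or the gripper's body presses on something with over 40 N, if the wrist force passes 120 N, or if a joint passes its speed limit or range.

## Working session

There is one attempt and no reset: what is moved stays moved. The work goes in short steps, Python scripts to look and compute and a shell command to move; the robot and the scene stay as the last step left them, time stands still between calls to the robot, and variables do not carry over. Pictures are saved under pics/ and viewed, at most 10 in all, crops included, and the job is handed in when it is done.

```bash
mkdir -p pics; python3 - <<'E'
from rig import r
import cv2,numpy as np
for n in("side","top"):
    cv2.imwrite(f"pics/{n}0.png",r.grab_frame(n)[:,:,::-1])
    c=r.camera_params(n);print(n,np.round(c["mtx"],1).tolist(),np.round(c["T"],3).tolist())
s=r.read_state();print(s["time"],s["position"],s["eef_rot"])
E
```

```text
side [[423.6, 0.0, 257.1], [0.0, 423.6, 191.2], [0.0, 0.0, 1.0]] [[-0.888, -0.175, 0.425, 114.172], [-0.46, 0.32, -0.828, 875.616], [0.009, -0.931, -0.365, 482.713], [0.0, 0.0, 0.0, 1.0]]
top [[361.9, 0.0, 261.2], [0.0, 361.9, 194.4], [0.0, 0.0, 1.0]] [[0.016, -0.991, 0.129, 446.515], [-1.0, -0.017, -0.006, 13.006], [0.008, -0.129, -0.992, 1009.659], [0.0, 0.0, 0.0, 1.0]]
0.1 [ 150.33893498 -476.21120306  193.3981073 ] [-9.26562970e-04  9.88332051e-01  1.52311780e-01 -1.43580544e-04]
```

View pics/top0.png

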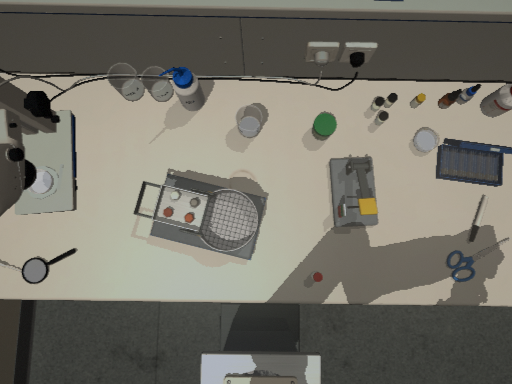

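View pics/side0.png

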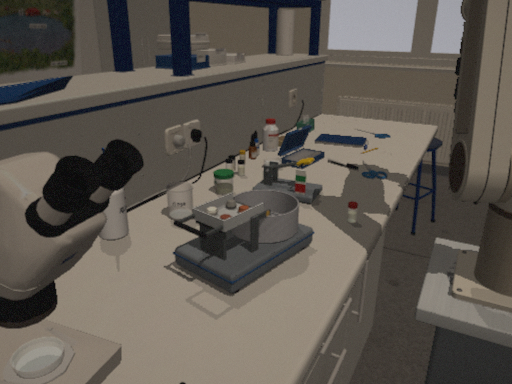

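The top view shows the tray handle near (147,200), the sieve near (231,219), the pad near (368,206) with its pivot near (362,160), the vial at (318,277), the jar at (324,125) and the beaker at (249,122). I'll enlarge it for exact pixels.

```bash
python3 - <<'E'
import cv2,numpy as np
a=cv2.imread("pics/top0.png")
b=cv2.resize(a[160:270,125:275],None,fx=5,fy=5,interpolation=cv2.INTER_CUBIC)
b=cv2.convertScaleAbs(b,alpha=1.3)
cv2.imwrite("pics/t1.png",b)
b=cv2.resize(a[145:240,315:395],None,fx=6,fy=6,interpolation=cv2.INTER_CUBIC)
cv2.imwrite("pics/t2.png",cv2.convertScaleAbs(b,alpha=1.5))
E
```

```text
(no output)
```

View pics/t1.png

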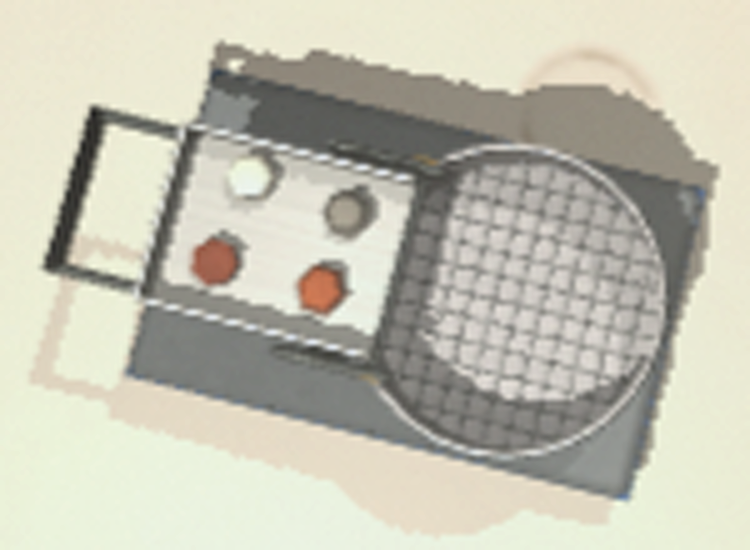

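View pics/t2.png

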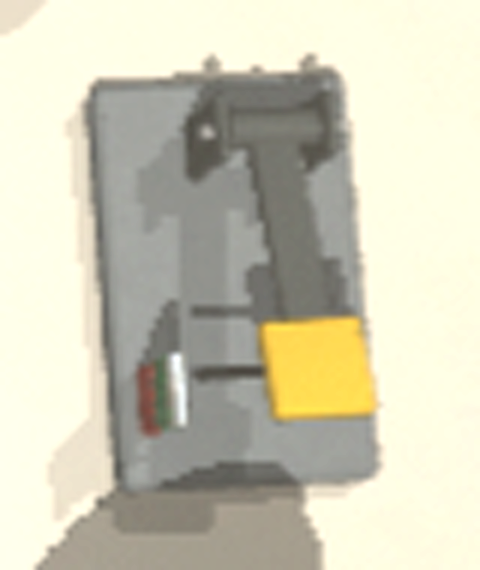

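Pixels used: handle bar centre (139.8,197.6), sieve rim centre (228,220), four housing corners; pad corners and the pivot barrel of the control box. I'll fit both poses by reprojection.

```bash
cat > h.py <<'E'
import numpy as np
from rig import r
from scipy.spatial.transform import Rotation as R
def proj(P,n="top"):
    c=r.camera_params(n);T=np.array(c["T"]);p=(np.asarray(P,float)-T[:3,3])@T[:3,:3];q=p@np.array(c["mtx"]).T
    return q[:,:2]/q[:,2:]
def place(v,L):
    L=np.asarray(L,float);return R.from_euler('z',v[2]).apply(L)+[v[0],v[1],0]
def back(px,z,n="top"):
    c=r.camera_params(n);T=np.array(c["T"]);d=T[:3,:3]@np.linalg.solve(np.array(c["mtx"]),[*px,1]);return T[:3,3]+d*(z-T[2,3])/d[2]
def tool():
    s=r.read_state();q=s["eef_rot"];return s,R.from_quat([q[1],q[2],q[3],q[0]])
E
python3 - <<'E'
from h import *
from scipy.optimize import least_squares as ls
def fit(L,px,x0):
    f=ls(lambda v:(proj(place(v,L))-px).ravel(),x0,x_scale=[10,10,.1],loss='soft_l1');print(np.round(f.x,3),np.round(f.fun.reshape(-1,2),1).tolist());return f.x
L=[[85,110,50],[85,-165,50],[-85,-165,50],[-85,110,50],[0,-85,115],[36,132,130],[-36,132,130]]
px=np.array([[210,70],[705,190],[628,498],[125,375],[517,300],[95,113],[54,263]])/5+[125,160]
v=fit(L,px,[500,150,-.2])
print("handle",place(v,[[0,132,128],[0,-30,121],[0,-85,58]]).round(1).tolist())
c,s=np.cos(.3),np.sin(.3)
def pad(d,y,t=.3,h=6): return [55-d*np.cos(t)+h*np.sin(t),y,72+d*np.sin(t)+h*np.cos(t)]
L=[pad(93,22),pad(93,-22),pad(137,-22),pad(137,22),[55,0,76]]
px=np.array([[260,325],[360,318],[378,412],[275,420],[270,130]])/6+[315,145]
w=fit(L,px,[500,-200,0])
print("pad",place(w,[pad(115,0),pad(115,0,0),[-60,56,98]]).round(1).tolist())
for n,p,z in(("jar",(324,124),67),("beaker",(250,117),88),("vial",(318,277),54)):print(n,back(p,z).round())
print(tool()[1].as_matrix().round(3).tolist())
E
```

```text
[ 5.17618e+02  1.73440e+02 -2.25000e-01] [[-0.1, -0.8], [0.2, -0.5], [0.2, 0.6], [-0.7, -0.0], [-1.2, -0.2], [0.6, 1.5], [0.6, -0.1]]
handle [[547.0, 302.1, 128.0], [510.9, 144.2, 121.0], [498.7, 90.6, 58.0]]
[ 5.91177e+02 -2.55803e+02  7.30000e-02] [[-0.6, -0.4], [0.1, -0.2], [0.5, 0.4], [-0.1, 0.0], [0.0, 0.2]]
pad [[538.2, -259.7, 111.7], [531.3, -260.2, 78.0], [527.2, -204.3, 98.0]]
jar [ 764. -159.   67.]
beaker [773.  40.  88.]
vial [ 358. -143.   54.]
[[0.954, 0.301, -0.001], [0.301, -0.954, 0.002], [-0.0, -0.002, -1.0]]
```

```bash
cat >> h.py <<'E'
def go(p,xax,down=True):
    s,A=tool();x=np.array([*xax,0]);x/=np.linalg.norm(x);z=np.array([0,0,-1.]);B=R.from_matrix(np.c_[x,np.cross(z,x),z])
    print(round(s["time"],2),np.round(s["position"],1),"opening",round(s["opening"],1),"travel",np.round(A.inv().apply(np.array(p)-s["position"])/1000,3).tolist(),"rot",np.round((A.inv()*B).as_rotvec(),3).tolist())
HX=[-.975,.223]
E
python3 -c "
from h import *
go([547,302,225],HX)"
```

```text
0.1 [ 150.3 -476.2  193.4] opening 85.1 travel [0.613, -0.623, -0.03] rot [-0.001, -0.002, -2.611]
```

```bash
python3 -m handwheel '[{"travel":[0,0,-0.035],"rotation":[0,0,0],"grip":0.5},{"travel":[0.613,-0.623,-0.035],"rotation":[0,0,-2.611],"grip":0.5},{"travel":[0.613,-0.623,-0.035],"rotation":[0,0,-2.611],"grip":0.5},{"travel":[0.613,-0.623,-0.035],"rotation":[0,0,-2.611],"grip":0.5},{"travel":[0.613,-0.623,-0.035],"rotation":[0,0,-2.611],"grip":0.5},{"travel":[0.613,-0.623,-0.035],"rotation":[0,0,-2.611],"grip":0.5},{"travel":[0.613,-0.623,-0.035],"rotation":[0,0,-2.611],"grip":0.5},{"travel":[0.613,-0.623,-0.035],"rotation":[0,0,-2.611],"grip":0.5},{"travel":[0.613,-0.623,-0.035],"rotation":[0,0,-2.611],"grip":0.5},{"travel":[0.613,-0.623,-0.035],"rotation":[0,0,-2.611],"grip":0.5}]' 40; python3 -c "
from h import *
go([547,302,225],HX)"
```

```text
time: 1.1
position: [355.2, -73.9, 229.2]
eef_rot: [0.0, 0.674, 0.739, 0.0]
ft_force: [1.4, -2.0, -0.1]
opening: 42.8
finger_force: 0.0
1.1 [355.2 -73.9 229.2] opening 42.8 travel [0.357, 0.225, 0.004] rot [0.0, 0.0, -1.255]
```

```bash
python3 -m handwheel '[{"travel":[0.357,0.225,0.004],"rotation":[0,0,-1.255],"grip":0.5},{"travel":[0.357,0.225,0.004],"rotation":[0,0,-1.255],"grip":0.5},{"travel":[0.357,0.225,0.004],"rotation":[0,0,-1.255],"grip":0.5},{"travel":[0.357,0.225,0.004],"rotation":[0,0,-1.255],"grip":0.5},{"travel":[0.357,0.225,0.004],"rotation":[0,0,-1.255],"grip":0.5},{"travel":[0.357,0.225,0.004],"rotation":[0,0,-1.255],"grip":0.5},{"travel":[0.357,0.225,0.004],"rotation":[0,0,-1.255],"grip":0.5},{"travel":[0.357,0.225,0.004],"rotation":[0,0,-1.255],"grip":0.5},{"travel":[0.357,0.225,0.004],"rotation":[0,0,-1.255],"grip":0.5},{"travel":[0.357,0.225,0.004],"rotation":[0,0,-1.255],"grip":0.5}]'; python3 - <<'E'
from h import *
import cv2
go([547,302,109],HX)
a=r.grab_frame("side")[:,:,::-1]
cv2.imwrite("pics/s1.png",cv2.resize(a[100:300,110:350],None,fx=3,fy=3,interpolation=cv2.INTER_CUBIC))
print(proj(np.array([[547,302,128],[547,302,225]]),"side"))
E
```

```text
time: 2.1
position: [549.0, 301.8, 222.6]
eef_rot: [-0.001, 0.113, 0.994, -0.001]
ft_force: [-0.0, -0.1, -0.2]
opening: 42.8
finger_force: 0.0
2.1 [549.  301.8 222.6] opening 42.8 travel [0.002, -0.0, 0.114] rot [-0.001, -0.002, -0.002]
[[190.67907745 229.16305563]
 [188.05014477 180.15917413]]
```

View pics/s1.png

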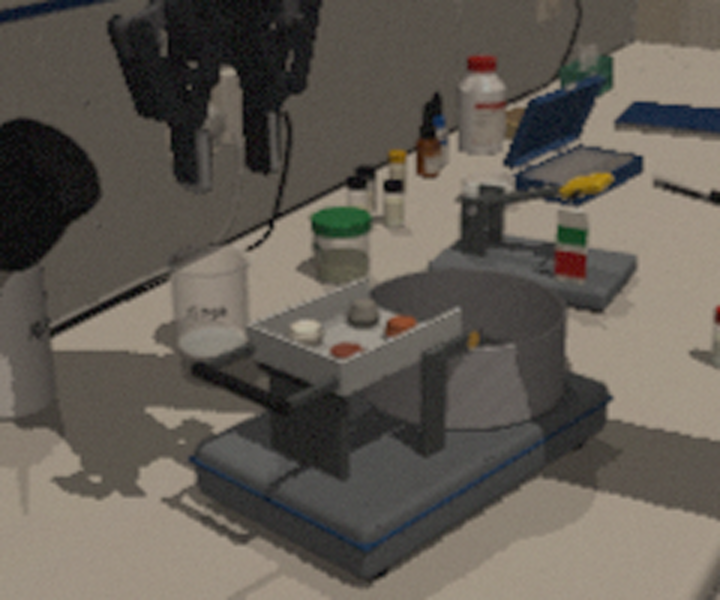

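The handle bar centre shows at crop (242,386), image (190.7,228.7), which agrees with the predicted (190.7,229.2). The fingers are above it, so I descend and grip.

```bash
python3 -m handwheel '[{"travel":[0.001,0,0.04],"rotation":[0,0,0],"grip":0.5},{"travel":[0.002,0,0.08],"rotation":[0,0,0],"grip":0.5},{"travel":[0.002,0,0.1],"rotation":[0,0,0],"grip":0.5},{"travel":[0.002,0,0.113],"rotation":[0,0,0],"grip":0.5},{"travel":[0.002,0,0.113],"rotation":[0,0,0],"grip":0.3},{"travel":[0.002,0,0.113],"rotation":[0,0,0],"grip":0},{"travel":[0.002,0,0.113],"rotation":[0,0,0],"grip":0},{"travel":[0.002,0,0.113],"rotation":[0,0,0],"grip":0},{"travel":[0.002,0,0.113],"rotation":[0,0,0],"grip":0},{"travel":[0.002,0,0.113],"rotation":[0,0,0],"grip":0}]' 30; python3 -c "
from h import *
s,A=tool();print(s['opening'],s['finger_force'],s['ft_force'].round(1) if hasattr(s['ft_force'],'round') else s['ft_force'])
p=np.array(s['position']);u=np.array([.223,.975,0])
for t in np.arange(0,1.1,.1):
  a=t+.0432;d=162.15*np.array([*(u[:2]*(np.cos(a)-np.cos(.0432))),np.sin(a)-np.sin(.0432)])
  print(round(t,1),(A.inv().apply(d)/1000).round(3))
"
```

```text
time: 3.15
position: [547.1, 299.6, 112.8]
eef_rot: [0.0, 0.115, 0.993, 0.0]
ft_force: [-1.7, 0.2, -0.2]
opening: -0.0
finger_force: 0.0
-0.032193358383292646 0.0 [-1.7  0.2 -0.2]
0.0 [0. 0. 0.]
0.1 [-0.    -0.001 -0.016]
0.2 [-0.    -0.005 -0.032]
0.3 [-0.    -0.009 -0.048]
0.4 [-0.    -0.015 -0.063]
0.5 [-0.    -0.023 -0.077]
0.6 [-0.    -0.032 -0.09 ]
0.7 [-0.    -0.043 -0.103]
0.8 [-0.    -0.054 -0.114]
0.9 [-0.    -0.067 -0.124]
1.0 [-0.001 -0.08  -0.133]
```

```bash
python3 - <<'E'
from h import *
import cv2
s,_=tool();print(s['position'],s['ft_force'])
a=r.grab_frame("side")[:,:,::-1];b=r.grab_frame("top")[:,:,::-1]
A=cv2.resize(a[150:300,120:300],(480,400),interpolation=cv2.INTER_CUBIC);B=cv2.resize(b[165:240,115:175],(320,400),interpolation=cv2.INTER_CUBIC)
cv2.imwrite("pics/s2.png",cv2.convertScaleAbs(np.hstack([A,B]),alpha=1.5))
E
```

```text
[547.13542646 299.56876137 112.7911763 ] [-1.71642849  0.16471837 -0.23587388]
```

View pics/s2.png

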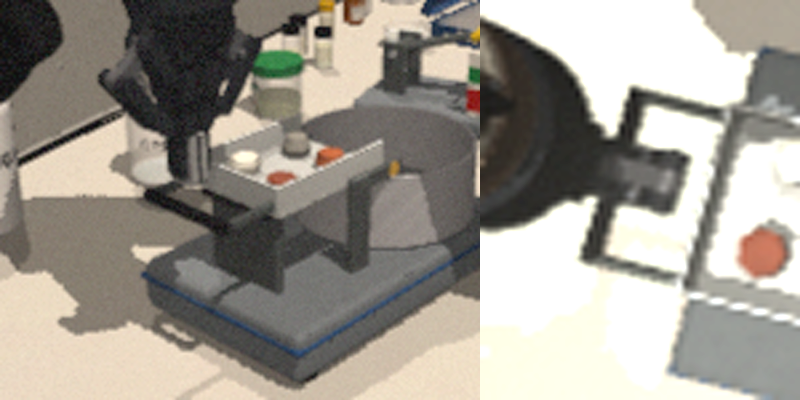

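```bash
python3 - <<'E'
from h import *
s,_=tool();p=np.array(s['position'])
P=np.array([p,p+[0,0,19],[547,302,128]])
a=proj(P,"side");b=proj(P,"top")
print("side crop",((a-[120,150])*[480/180,400/150]).round(0).tolist(),"top crop",((b-[115,165])*[320/60,400/75]+[480,0]).round(0).tolist())
E
```

```text
side crop [[192.0, 230.0], [190.0, 205.0], [188.0, 211.0]] top crop [[634.0, 182.0], [621.0, 177.0], [618.0, 178.0]]
```

```bash
python3 - <<'E'
from h import *
import cv2
a=np.mean([r.grab_frame("side").astype(float) for _ in range(3)],0).astype(np.uint8)[:,:,::-1]
b=r.grab_frame("top")[:,:,::-1]
A=cv2.resize(a[190:250,165:225],(400,400),interpolation=cv2.INTER_CUBIC);B=cv2.resize(b[180:220,125:165],(400,400),interpolation=cv2.INTER_CUBIC)
cv2.imwrite("pics/s3.png",cv2.convertScaleAbs(np.hstack([A,B]),alpha=2))
E
```

```text
(no output)
```

View pics/s3.png

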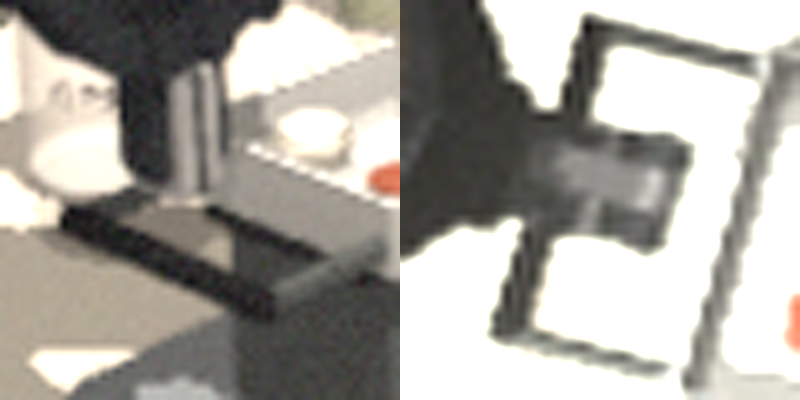

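The picture shows the shut fingertips at side (193,220), above the bar and toward the tray, although the TCP should project to (192,236). I'll overlay the expected gripper outline to measure that offset.

```bash
python3 -m handwheel '[{"travel":[0,0,-0.04],"rotation":[0,0,0],"grip":0},{"travel":[0,0,-0.06],"rotation":[0,0,0],"grip":0},{"travel":[0,0,-0.06],"rotation":[0,0,0],"grip":0},{"travel":[0,0,-0.06],"rotation":[0,0,0],"grip":0}]'; python3 - <<'E'
from h import *
import cv2,itertools
s,A=tool();p=np.array(s['position']);print(p,A.as_matrix().round(3).tolist(),np.round(s['joints'],3))
def box(im,n,x,y,z0,z1,off,k,col):
    L=np.array(list(itertools.product((-x,x),(-y,y),(z0,z1))));P=(proj(p+A.apply(L),n)-off)*k
    for i,j in itertools.combinations(range(8),2):
        if bin(i^j).count('1')==1: cv2.line(im,*[tuple(int(v) for v in P[m]) for m in(i,j)],col,1)
out=[]
for n,o,w in(("side",(130,90),150),("top",(70,130),150)):
    a=r.grab_frame(n)[:,:,::-1];k=400/w;o=np.array(o)
    im=cv2.convertScaleAbs(cv2.resize(a[o[1]:o[1]+w,o[0]:o[0]+w],(400,400),interpolation=cv2.INTER_CUBIC),alpha=2.2)
    box(im,n,11,14.5,-70,0,o,k,(0,0,255));box(im,n,38,42.5,-150,-73,o,k,(255,0,0));out.append(im)
cv2.imwrite("pics/s4.png",np.hstack(out))
E
```

```text
time: 3.85
position: [547.0, 299.5, 172.3]
eef_rot: [0.0, 0.115, 0.993, 0.0]
ft_force: [0.0, 0.3, -0.2]
opening: -0.3
finger_force: 0.0
[547.02917957 299.46025076 172.29803296] [[-0.973, 0.229, 0.001], [0.229, 0.973, 0.0], [-0.001, 0.001, -1.0]] [0.501 0.5   0.327 1.397 0.    0.732]
```

View pics/s4.png

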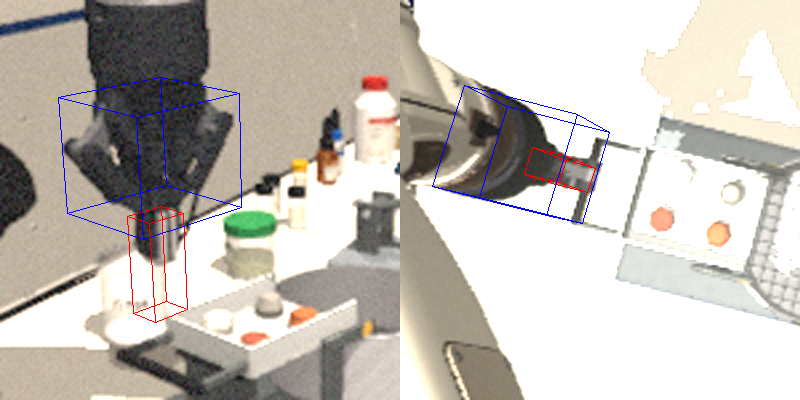

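```bash
python3 - <<'E'
from h import *
from scipy.optimize import least_squares as ls
u=np.array([.229,.973,0])
for p,sd,tp in(([547,299.5,172.3],(191.1,188.2),(142.4,198.3)),([547.1,299.6,112.8],(193.5,220),(154,199.5))):
    f=ls(lambda q:np.r_[proj([q],"side")[0]-sd,proj([q-14.5*u],"top")[0]-tp],p);print((f.x-p).round(1),f.fun.round(1))
E
```

```text
[-0.9 -9.4 32.7] [ 1.8  0.4 -1.1 -2. ]
[  3.4 -16.5  24.8] [ 1.3  0.3 -0.8 -1.5]
```

The overlay shows the real fingertips about 30 mm above the reported TCP and about 10 mm toward the tray: they are at side crop (163,262) instead of (158,312). I'll correct for this and descend carefully, watching the force.

```bash
python3 -m handwheel '[{"travel":[0,0.008,0],"rotation":[0,0,0],"grip":0.5},{"travel":[0,0.008,0],"rotation":[0,0,0],"grip":0.5},{"travel":[0,0.008,0.02],"rotation":[0,0,0],"grip":0.5},{"travel":[0,0.008,0.04],"rotation":[0,0,0],"grip":0.5},{"travel":[0,0.008,0.06],"rotation":[0,0,0],"grip":0.5},{"travel":[0,0.008,0.07],"rotation":[0,0,0],"grip":0.5},{"travel":[0,0.008,0.076],"rotation":[0,0,0],"grip":0.5},{"travel":[0,0.008,0.076],"rotation":[0,0,0],"grip":0.5}]' 30
```

```text
time: 4.75
position: [548.3, 307.0, 95.4]
eef_rot: [-0.001, 0.115, 0.993, -0.0]
ft_force: [-0.4, 0.2, -0.6]
opening: 42.8
finger_force: 0.0
```

```bash
python3 -m handwheel '[{"travel":[0.001,0,0.006],"rotation":[0,0,0],"grip":0.5},{"travel":[0.001,0,0.012],"rotation":[0,0,0],"grip":0.5},{"travel":[0.001,0,0.016],"rotation":[0,0,0],"grip":0.5},{"travel":[0.001,0,0.016],"rotation":[0,0,0],"grip":0},{"travel":[0.001,0,0.016],"rotation":[0,0,0],"grip":0},{"travel":[0.001,0,0.016],"rotation":[0,0,0],"grip":0},{"travel":[0.001,0,0.016],"rotation":[0,0,0],"grip":0},{"travel":[0.001,0,0.016],"rotation":[0,0,0],"grip":0}]' 30
```

```text
time: 5.55
position: [546.7, 303.5, 80.2]
eef_rot: [-0.001, 0.116, 0.993, -0.004]
ft_force: [-2.0, -8.4, 2.5]
opening: 8.8
finger_force: 29.3
```

Gripped (opening 8.8 mm, 29 N). Now I lift along the arc.

```bash
python3 -m handwheel '[{"travel":[0,-0.002,-0.008],"rotation":[0,0,0],"grip":0},{"travel":[0,-0.004,-0.016],"rotation":[0,0,0],"grip":0},{"travel":[0,-0.006,-0.024],"rotation":[0,0,0],"grip":0},{"travel":[0,-0.008,-0.032],"rotation":[0,0,0],"grip":0},{"travel":[0,-0.01,-0.04],"rotation":[0,0,0],"grip":0},{"travel":[0,-0.012,-0.048],"rotation":[0,0,0],"grip":0},{"travel":[0,-0.015,-0.056],"rotation":[0,0,0],"grip":0},{"travel":[0,-0.018,-0.063],"rotation":[0,0,0],"grip":0},{"travel":[0,-0.022,-0.07],"rotation":[0,0,0],"grip":0},{"travel":[0,-0.026,-0.077],"rotation":[0,0,0],"grip":0}]' 30
```

```text
time: 6.55
position: [541.7, 282.0, 157.8]
eef_rot: [0.0, 0.115, 0.993, 0.0]
ft_force: [0.1, -2.5, -4.4]
opening: 8.1
finger_force: 29.1
```

```bash
python3 -m handwheel '[{"travel":[0,-0.005,-0.007],"rotation":[0,0,0],"grip":0},{"travel":[0,-0.009,-0.013],"rotation":[0,0,0],"grip":0},{"travel":[0,-0.014,-0.02],"rotation":[0,0,0],"grip":0},{"travel":[0,-0.02,-0.026],"rotation":[0,0,0],"grip":0},{"travel":[0,-0.025,-0.032],"rotation":[0,0,0],"grip":0},{"travel":[0,-0.031,-0.037],"rotation":[0,0,0],"grip":0},{"travel":[0,-0.037,-0.042],"rotation":[0,0,0],"grip":0},{"travel":[0,-0.044,-0.047],"rotation":[0,0,0],"grip":0},{"travel":[0,-0.05,-0.052],"rotation":[0,0,0],"grip":0},{"travel":[0,-0.057,-0.056],"rotation":[0,0,0],"grip":0}]' 30; python3 - <<'E'
from h import *
import cv2
a=r.grab_frame("side")[:,:,::-1];b=r.grab_frame("top")[:,:,::-1]
A=cv2.resize(a[120:290,160:330],(400,400),interpolation=cv2.INTER_CUBIC);B=cv2.resize(b[170:260,150:270],(400,300),interpolation=cv2.INTER_CUBIC)
B=cv2.copyMakeBorder(B,0,100,0,0,0)
cv2.imwrite("pics/s5.png",cv2.convertScaleAbs(np.hstack([A,B]),alpha=1.5))
E
```

```text
time: 7.55
position: [529.6, 228.4, 215.8]
eef_rot: [0.002, 0.115, 0.993, 0.003]
ft_force: [0.4, 7.4, 6.4]
opening: 8.6
finger_force: 29.5
```

View pics/s5.png

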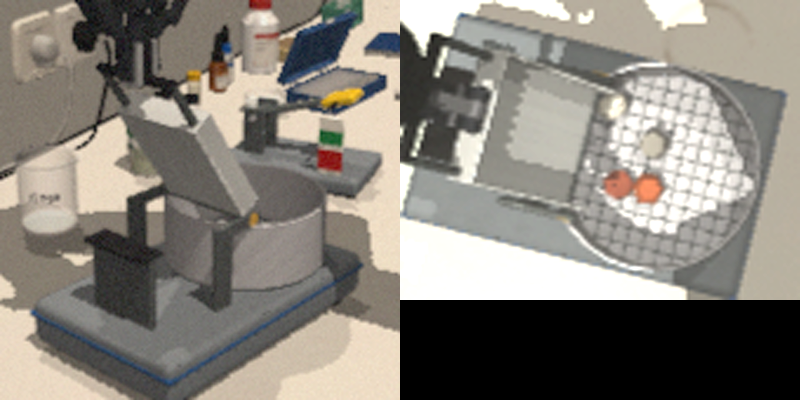

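All four rocks have left the tray: pale at top crop (612,105), grey (655,143), reds (620,184) and (650,188), with the tray at about 1.0 rad. I'll check that the pale one is fully in.

```bash
python3 - <<'E'
from h import *
for c in((612,105),(655,143),(620,184),(650,188)):
    for z in(66,100):
        p=back((150+(c[0]-400)*.3,170+c[1]*.3),z);print(c,z,p.round(),np.linalg.norm(p[:2]-[498.7,90.6]).round(1))
E
```

```text
(612, 105) 66 [549. 132.  66.] 64.8
(612, 105) 100 [545. 127. 100.] 59.3
(655, 143) 66 [519.  97.  66.] 21.8
(655, 143) 100 [517.  94. 100.] 18.5
(620, 184) 66 [487. 123.  66.] 34.8
(620, 184) 100 [486. 119. 100.] 31.7
(650, 188) 66 [484. 100.  66.] 17.2
(650, 188) 100 [483.  97. 100.] 16.9
```

All are in, with the pale one lying against the wall. I'll lower the tray.

```bash
python3 -m handwheel '[{"travel":[0,0.007,0.004],"rotation":[0,0,0],"grip":0},{"travel":[0,0.013,0.009],"rotation":[0,0,0],"grip":0},{"travel":[0,0.02,0.014],"rotation":[0,0,0],"grip":0},{"travel":[0,0.026,0.019],"rotation":[0,0,0],"grip":0},{"travel":[0,0.032,0.024],"rotation":[0,0,0],"grip":0},{"travel":[0,0.037,0.03],"rotation":[0,0,0],"grip":0},{"travel":[0,0.043,0.036],"rotation":[0,0,0],"grip":0},{"travel":[0,0.048,0.043],"rotation":[0,0,0],"grip":0},{"travel":[0,0.052,0.049],"rotation":[0,0,0],"grip":0},{"travel":[0,0.057,0.056],"rotation":[0,0,0],"grip":0}]' 30
```

```text
time: 8.65
position: [542.0, 282.5, 156.8]
eef_rot: [0.0, 0.115, 0.993, 0.0]
ft_force: [0.9, 4.0, 2.5]
opening: 8.3
finger_force: 30.8
```

```bash
python3 -m handwheel '[{"travel":[0,0.004,0.007],"rotation":[0,0,0],"grip":0},{"travel":[0,0.008,0.014],"rotation":[0,0,0],"grip":0},{"travel":[0,0.011,0.021],"rotation":[0,0,0],"grip":0},{"travel":[0,0.014,0.029],"rotation":[0,0,0],"grip":0},{"travel":[0,0.016,0.037],"rotation":[0,0,0],"grip":0},{"travel":[0,0.018,0.045],"rotation":[0,0,0],"grip":0},{"travel":[0,0.02,0.053],"rotation":[0,0,0],"grip":0},{"travel":[0,0.022,0.061],"rotation":[0,0,0],"grip":0},{"travel":[0,0.023,0.069],"rotation":[0,0,0],"grip":0},{"travel":[0,0.023,0.076],"rotation":[0,0,0],"grip":0}]' 30
```

```text
time: 9.65
position: [546.9, 303.7, 80.8]
eef_rot: [-0.0, 0.115, 0.993, -0.001]
ft_force: [-8.9, -7.5, 35.9]
opening: 8.2
finger_force: 35.0
```

```bash
python3 -m handwheel '[{"travel":[0,0,0],"rotation":[0,0,0],"grip":0.1},{"travel":[0,0,0],"rotation":[0,0,0],"grip":0.25},{"travel":[0,0,0],"rotation":[0,0,0],"grip":0.45},{"travel":[0,0,0],"rotation":[0,0,0],"grip":0.45},{"travel":[0,0,0],"rotation":[0,0,0],"grip":0.45},{"travel":[0,0,-0.03],"rotation":[0,0,0],"grip":0.45},{"travel":[0,0,-0.07],"rotation":[0,0,0],"grip":0.45},{"travel":[0,0,-0.11],"rotation":[0,0,0],"grip":0.45},{"travel":[0,0,-0.15],"rotation":[0,0,0],"grip":0.45},{"travel":[0,0,-0.15],"rotation":[0,0,0],"grip":0.45}]' 30; python3 -c "
from h import *
go([531,-260,230],[1,0.073]);go([531,-260,230],[-1,-0.073])
print(tool()[0]['joints'])"
```

```text
time: 10.65
position: [550.0, 306.3, 238.6]
eef_rot: [0.005, 0.115, 0.993, 0.004]
ft_force: [0.4, 0.9, 1.3]
opening: 38.5
finger_force: 0.0
10.65 [550.  306.3 238.6] opening 38.5 travel [-0.111, -0.556, 0.005] rot [0.015, -0.011, 2.838]
10.65 [550.  306.3 238.6] opening 38.5 travel [-0.111, -0.556, 0.005] rot [0.007, 0.011, -0.304]
[5.07976789e-01 4.90299111e-01 4.81932083e-01 1.54940013e+00
 1.88993885e-04 7.38645511e-01]
```

```bash
python3 -m handwheel '[{"travel":[-0.111,-0.556,0.005],"rotation":[0.007,0.011,-0.304],"grip":0},{"travel":[-0.111,-0.556,0.005],"rotation":[0.007,0.011,-0.304],"grip":0},{"travel":[-0.111,-0.556,0.005],"rotation":[0.007,0.011,-0.304],"grip":0},{"travel":[-0.111,-0.556,0.005],"rotation":[0.007,0.011,-0.304],"grip":0},{"travel":[-0.111,-0.556,0.005],"rotation":[0.007,0.011,-0.304],"grip":0},{"travel":[-0.111,-0.556,0.005],"rotation":[0.007,0.011,-0.304],"grip":0},{"travel":[-0.111,-0.556,0.005],"rotation":[0.007,0.011,-0.304],"grip":0},{"travel":[-0.111,-0.556,0.005],"rotation":[0.007,0.011,-0.304],"grip":0},{"travel":[-0.111,-0.556,0.005],"rotation":[0.007,0.011,-0.304],"grip":0},{"travel":[-0.111,-0.556,0.005],"rotation":[0.007,0.011,-0.304],"grip":0}]' 30; python3 -c "
from h import *
go([533,-260,160],[-1,-0.073])"
```

```text
time: 11.65
position: [529.7, -195.5, 226.3]
eef_rot: [-0.006, -0.037, 0.999, -0.003]
ft_force: [0.6, -0.2, 0.1]
opening: -0.4
finger_force: 0.0
11.65 [ 529.7 -195.5  226.3] opening -0.4 travel [0.001, -0.064, 0.067] rot [-0.005, -0.012, 0.0]
```

```bash
python3 -m handwheel '[{"travel":[0.001,-0.04,0],"rotation":[-0.005,-0.012,0],"grip":0},{"travel":[0.001,-0.064,0.01],"rotation":[-0.005,-0.012,0],"grip":0},{"travel":[0.001,-0.064,0.04],"rotation":[-0.005,-0.012,0],"grip":0},{"travel":[0.001,-0.064,0.067],"rotation":[-0.005,-0.012,0],"grip":0},{"travel":[0.001,-0.064,0.08],"rotation":[-0.005,-0.012,0],"grip":0},{"travel":[0.001,-0.064,0.092],"rotation":[-0.005,-0.012,0],"grip":0},{"travel":[0.001,-0.064,0.092],"rotation":[-0.005,-0.012,0],"grip":0}]'; python3 - <<'E'
from h import *
import cv2
go([533,-260,100],[-1,-0.073])
a=r.grab_frame("side")[:,:,::-1];b=r.grab_frame("top")[:,:,::-1]
A=cv2.resize(a[140:215,240:340],(533,400),interpolation=cv2.INTER_CUBIC);B=cv2.resize(b[170:230,330:370],(267,400),interpolation=cv2.INTER_CUBIC)
cv2.imwrite("pics/s6.png",cv2.convertScaleAbs(np.hstack([A,B]),alpha=1.5))
E
```

```text
time: 12.35
position: [531.6, -257.5, 132.9]
eef_rot: [-0.002, -0.037, 0.999, 0.001]
ft_force: [-0.7, -0.1, 0.3]
opening: 0.0
finger_force: 0.0
12.35 [ 531.6 -257.5  132.9] opening 0.0 travel [-0.001, -0.003, 0.033] rot [0.002, -0.003, 0.0]
```

View pics/s6.png

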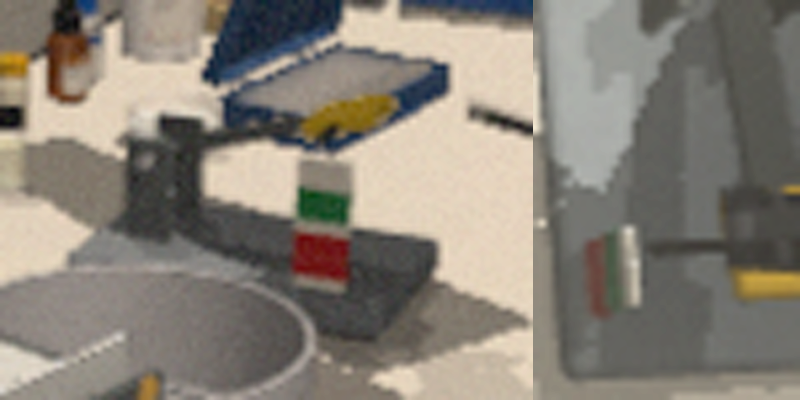

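The picture shows the pad released above the scale's green band at side (305,161), with the shut fingers over the pad in the top view. I've used up the picture views, so I'll approach by force and by the colour centroid of the pad.

```bash
cat > y.py <<'E'
from h import *
import cv2
a=r.grab_frame("side");h=cv2.cvtColor(a,cv2.COLOR_RGB2HSV)[140:230,285:330]
m=(h[:,:,0]>18)&(h[:,:,0]<32)&(h[:,:,1]>150);v,u=np.nonzero(m)
print("yellow",m.sum(),(u.mean()+285).round(1),(v.mean()+140).round(1),"top/bot",np.percentile(v,[3,97])+140)
w=[591.2,-255.8,.073]
for t in(0,.1,.2,.3,.4):
    b=.3-t;P=[[55-d*np.cos(b)+q*np.sin(b),y,72+d*np.sin(b)+q*np.cos(b)] for d in(93,137) for y in(-22,22) for q in(-6,6)]
    e=proj(place(w,P),"side");print(t,e.mean(0).round(1),e[:,1].min().round(1),e[:,1].max().round(1))
E
python3 y.py; python3 -m handwheel '[{"travel":[-0.001,-0.003,0.01],"rotation":[0,0,0],"grip":0},{"travel":[-0.001,-0.003,0.02],"rotation":[0,0,0],"grip":0},{"travel":[-0.001,-0.003,0.028],"rotation":[0,0,0],"grip":0},{"travel":[-0.001,-0.003,0.028],"rotation":[0,0,0],"grip":0}]'
```

```text
yellow 70 305.0 161.0 top/bot [158. 164.]
0 [305.6 162. ] 156.8 167.1
0.1 [306.3 165.7] 161.2 170.1
0.2 [306.7 169.4] 165.1 173.8
0.3 [306.7 173. ] 168.0 178.2
0.4 [306.3 176.6] 170.9 182.5
time: 12.9
position: [532.8, -260.5, 105.1]
eef_rot: [-0.002, -0.037, 0.999, 0.001]
ft_force: [-0.4, -0.0, -0.1]
opening: 0.1
finger_force: 0.0
```

```bash
python3 -m handwheel '[{"travel":[0,0,0.006],"rotation":[0,0,0],"grip":0},{"travel":[0,0,0.012],"rotation":[0,0,0],"grip":0},{"travel":[0,0,0.018],"rotation":[0,0,0],"grip":0},{"travel":[0,0,0.018],"rotation":[0,0,0],"grip":0}]'
```

```text
time: 13.3
position: [533.4, -260.7, 88.0]
eef_rot: [-0.001, -0.037, 0.999, 0.0]
ft_force: [0.5, 0.5, -0.3]
opening: -0.0
finger_force: 0.0
```

No contact yet at 88. Next I go to 74.

```bash
python3 -m handwheel '[{"travel":[0,0,0.005],"rotation":[0,0,0],"grip":0},{"travel":[0,0,0.01],"rotation":[0,0,0],"grip":0},{"travel":[0,0,0.014],"rotation":[0,0,0],"grip":0},{"travel":[0,0,0.014],"rotation":[0,0,0],"grip":0},{"travel":[0,0,0.014],"rotation":[0,0,0],"grip":0}]'; python3 y.py|head -1
```

```text
time: 13.8
position: [534.1, -261.2, 75.6]
eef_rot: [0.0, -0.037, 0.999, -0.0]
ft_force: [-0.9, 0.7, 3.0]
opening: -0.1
finger_force: 1.5
yellow 68 304.8 162.4 top/bot [160. 165.]
```

```bash
python3 -m handwheel '[{"travel":[0,0,0.005],"rotation":[0,0,0],"grip":0},{"travel":[0,0,0.01],"rotation":[0,0,0],"grip":0},{"travel":[0,0,0.015],"rotation":[0,0,0],"grip":0},{"travel":[0,0,0.019],"rotation":[0,0,0],"grip":0},{"travel":[0,0,0.019],"rotation":[0,0,0],"grip":0},{"travel":[0,0,0.019],"rotation":[0,0,0],"grip":0}]'; python3 y.py|head -1
```

```text
time: 14.45
position: [533.6, -261.2, 55.9]
eef_rot: [-0.0, -0.036, 0.999, -0.0]
ft_force: [-2.7, -1.3, 5.1]
opening: -0.2
finger_force: 2.4
yellow 58 306.5 167.6 top/bot [165. 170.]
```

```bash
python3 -m handwheel '[{"travel":[0,0,0.004],"rotation":[0,0,0],"grip":0},{"travel":[0,0,0.008],"rotation":[0,0,0],"grip":0},{"travel":[0,0,0.012],"rotation":[0,0,0],"grip":0},{"travel":[0,0,0.012],"rotation":[0,0,0],"grip":0},{"travel":[0,0,0.012],"rotation":[0,0,0],"grip":0},{"travel":[0,0,0.012],"rotation":[0,0,0],"grip":0}]'; python3 - <<'E'
from h import *
import cv2
exec(open("y.py").read().split("w=[")[0])
F=[]
for _ in range(4):
    r.grab_frame("top");F.append(r.read_state()["ft_force"][2])
print(np.round(F,1))
# scale strip: colours down the plate, to find the dark pointer
a=r.grab_frame("side");print([tuple(int(c) for c in a[y,296:305].mean(0)) for y in range(168,196)])
E
```

```text
time: 15.1
position: [533.2, -261.3, 44.1]
eef_rot: [-0.001, -0.036, 0.999, -0.0]
ft_force: [-5.1, -1.0, 5.9]
opening: 0.3
finger_force: 3.1
yellow 34 309.8 171.8 top/bot [168.99 174.  ]
[6.5 6.6 6.  6.6]
[(63, 58, 51), (78, 70, 56), (90, 84, 73), (91, 85, 76), (92, 86, 77), (93, 86, 78), (90, 84, 75), (72, 75, 63), (33, 56, 36), (20, 51, 25), (18, 51, 25), (20, 51, 27), (23, 52, 29), (54, 66, 49), (85, 81, 71), (88, 73, 66), (79, 36, 33), (73, 15, 13), (73, 15, 14), (73, 19, 17), (72, 17, 15), (73, 18, 18), (72, 13, 14), (76, 29, 26), (82, 60, 53), (84, 76, 68), (62, 59, 55), (44, 44, 44)]
```

```bash
python3 -m handwheel '[{"travel":[0,0,0],"rotation":[0,0,0],"grip":0},{"travel":[0,0,0],"rotation":[0,0,0],"grip":0},{"travel":[0,0,0],"rotation":[0,0,0],"grip":0},{"travel":[0,0,0],"rotation":[0,0,0],"grip":0},{"travel":[0,0,0],"rotation":[0,0,0],"grip":0},{"travel":[0,0,0],"rotation":[0,0,0],"grip":0}]'; python3 - <<'E'
from h import *
import cv2
exec(open("y.py").read().split("w=[")[0])
b=cv2.imread("pics/top0.png")[:,:,::-1].astype(int);t=r.grab_frame("top").astype(int)
# handle/tray and bystander regions: change against the first picture
for n,(x0,x1,y0,y1) in dict(handle=(132,160,180,218),jar=(312,337,112,140),beaker=(237,263,104,138),vial=(312,324,270,284)).items():
    print(n,np.abs(t-b)[y0:y1,x0:x1].mean().round(1),b[y0:y1,x0:x1].mean().round(0),t[y0:y1,x0:x1].mean().round(0))
E
```

```text
time: 16.0
position: [533.2, -261.3, 44.2]
eef_rot: [-0.001, -0.036, 0.999, -0.0]
ft_force: [-4.5, -0.7, 6.2]
opening: -0.2
finger_force: 3.1
yellow 34 309.6 171.6 top/bot [168.99 174.  ]
handle 9.5 143.0 152.0
jar 6.3 95.0 102.0
beaker 8.3 126.0 134.0
vial 37.9 84.0 120.0
```

The handle is back where it started, the jar and beaker are unchanged, and the paddle is steady near level. The vial's patch only got brighter, and the arm never came near it. Handing in.

```bash
python3 -c "
from rig import r
print(r.close_job())"
```

```text
the job is handed in; nothing more can be done
None
```

I handed the job in at about 16 s with all four rocks in the sieve, the tray down on its rest, and the shut fingers holding the paddle at about 0.3 rad in the green band (about 6 N); no verdict was returned, and the vial is the one bystander I couldn't confirm by image, though the arm never went near it.

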